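# Draw out the telescopic sheet stop and hold it at full reach

## Task

Set the telescopic sheet stop for long sheets: press the plunger on top of its housing right down to its stop so that the stop springs out to its first position, then take it by its upright black post and pull it straight out to its second stop, as far as it goes. It springs back if let go, so finish while still gripping the post and holding it fully extended for the colleague who will lock it. Do not shift the other things on the bench.

Things in the scene. Friction and masses are not known exactly. Their poses are not given: they have to be found in the camera images.
- unit: Telescopic sheet stop, bolted down: dark foot 190 x 100 x 12 mm (130 mm behind to 60 ahead of the origin), grey housing 150 x 52 mm (95 behind to 55 ahead), top 60 mm above the bench. Origin on the bench; x points the way the stop comes out, z up. From its front comes a steel tube (26 mm dia, axis 38 mm up), and from that a 14 mm rod carrying the stop head. Black side knob: not used.
- plunger_top (a point): Centre of the top face of the release plunger: round steel mushroom head, 26 mm diameter, on the housing's top, 20 mm behind the unit's origin, top face 86 mm above the bench at rest; x axis as the unit's. It moves straight down and springs up when let go. Until it has been pressed the stop is locked home.
- plunger (a joint): How far the plunger is pressed, in m: 0 up, 0.010 down at its stop. Needs 1 N to start and 4 N at the stop, plus up to 2 N of friction. The catch lets go near 7 mm; the tube then pops out by itself to its first stop, away from the plunger, which can then be let go.
- tube (a joint): How far the tube is out of the housing, in m: 0 locked home, 0.040 at the first stop, where a spring keeps it.
- rod (a joint): How far the rod is out of the tube, in m: 0 in, 0.080 at the second stop. A spring draws it back in with 6 N at the start and 9 N at the second stop, so it must be held. At the second stop the head is 120 mm from its home place.
- stop_head: Stop head at the rod's end: dark block (24 mm along x, 28 wide, 22 to 56 mm above the bench), on it an upright round black post (18 mm diameter, 56 to 112 mm above the bench), in front a steel plate (80 wide, 4 thick, 12 to 16 mm ahead of the post's axis, 6 to 56 mm up). Origin on the post's axis 38 mm above the bench, axes as the unit's; at home 74 mm ahead of the unit's origin.
- post (a point): Point to grip on the axis of the black post, 90 mm above the bench (22 mm below the post's top), axes as the unit's.
- spool: Bystander: loose steel wire spool standing near the housing, 76 mm diameter, 50 mm high; origin under its centre.
- screwdriver: Bystander: loose screwdriver with a black handle lying beside the housing, 190 mm long along its x axis; origin under its middle.
- oil: Bystander: loose white bottle, 56 mm diameter, 150 mm high; origin under its centre.
- mug: Bystander: loose white mug, 80 mm diameter, 90 mm high; origin under its centre.
- jar: Bystander: loose glass jar with a steel cap, 66 mm diameter, 75 mm high; origin under its centre.
- plain_stop: Bystander: a plain fixed sheet stop (foot 110 x 90 mm) with a like black post up to 97 mm high but no plunger and no telescope: not the one to use. Origin under its centre.
Not all that is in view belongs to the job. Leave any yellow look-alike of the unit alone.

How it is judged:
On the way, in this order (a step that is already met when the one before it is completed fails the run):
1. the plunger is pressed down to its stop (value of joint plunger above 0.0085 m), for 0.1 s.
2. the stop is pulled out to its second stop by the fingers (value of joint tube above 0.035 m and value of joint rod above 0.074 m and contact force between the fingers and stop_head above 3 N), for 0.2 s.
At the end, for the whole second after the job is handed in: The tube is out to its first stop (within 5 mm of 40 mm) and the rod to its second stop (within 6 mm of 80 mm), the head is still (below 20 mm/s) and held in the fingers (contact above 3 N) (all of step 2 and linear speed of stop_head below 0.02 m/s); the arm keeps its last pose, push and grip.
It fails at once if a bystander was shifted by more than 30 mm (distance of any of spool, screwdriver, oil, mug, jar from where it was at the start of the episode above 0.03 m).
It also fails if it takes over 38 s, if anything falls off the work surface, if the arm or the gripper's body presses on something with over 40 N, if the wrist force passes 120 N, or if a joint passes its speed limit or range.

## Robot

A 6-joint arm with a two-finger parallel gripper is mounted at the origin on the work surface. World frame = base frame: x ahead of the robot, y to its left, z up, the work surface at z = 0. Lengths are in m, angles in rad, forces in N, time in s.
With the tool pointing down it reaches from about 0.25 to 0.725 m from the base axis. Payload 4 kg.
Tool frame: the origin (TCP) lies between the finger pads; the fingertips stand 8 mm ahead of it and the grasp point (between the pads) lies 11 mm behind it; z points along the fingers, y is the direction in which the jaws open and shut (so a half turn about z gives the same grasp; the last joint's range is limited). The gripper opens to 85 mm and grips with 20 to 120 N. Pads are 22 mm wide; open, the fingers measure 114 mm over their backs; the gripper's body (76 mm by 85 mm) begins 54 mm behind the grasp point. The pads swing forward as they close: fully open they stand 13 mm farther back than shut.
Start: joints at [1.203, 0.241, 0.005, 1.335, 0, 1.571], TCP at [0.18, 0.467, 0.239] pointing down, gripper open.
Joint ranges: [-2.72, 2.72], [-1.05, 1.87], [-1.09, 1.28], [-1.99, 2.15], [-1.42, 1.44], [-3.14, 3.14]. Speed limits (rad/s): [2.79, 2.79, 3.14, 3.14, 3.14, 3.14].

## Interface

Orientations are given as a rotation vector (axis times angle).
In Python, from workcell import sensors, imaging, order gives the robot as it stands. The module is installed in compiled form; this text tells all that it offers.
- The arm moves only by the tool servo_tool, never from a script. Its argument "rows" is a list of rows, each a list of 6 numbers: the shift along the world's x, y, z in m, then the turn, a rotation vector about the world's x, y, z in rad. A call has 1 to 8 rows; each row is the pose to reach, as a shift and turn from the pose commanded when the call began; what a row does not reach only later rows make up. A row lasts 1/12 s, in which the tool goes at most 41.7 mm and 7.16 degrees, less where a joint would pass 70% of its speed; a pose out of reach is approached as far as the arm can. A call with a gripper value outside its range is refused whole. "grip" is the closure, from -1 (fully open) to 1 (shut), set as the call begins (left out, the last holds). The fingers move at their own pace and stop on an object; "force" is the grip in N (left out, the last holds). Time passes only in rows, so rows that repeat a pose let the fingers close. It gives the time, the measured TCP pose, the force and the opening at its end, in the units of the state.
- sensors.get_obs(): the state, without advancing time (a new reading comes with each control period).
- imaging.get_image(name): name is "scene" or "top"; returns a dict with "img" (420x560x3 uint8, blue, green, red), "fx", "fy", "cx", "cy" (pixels), "position" and "rotation" of the camera in the world. Camera axes: x right, y down, z forward; pixel columns grow to the right and rows downward; lengths in m; the calibration is good to about 2 mm. A picture is of the moment at which its call begins. There is no depth.
- order.finish_job(): hands the job in, once; it reports no verdict.
The state is a dict: "t": time; "joints": joint angles; "joint_vel": joint speeds; "tau": joint torques, N m; "tool_pos": TCP position; "tool_rot": TCP orientation; "contact_force": force on the tool from outside, world axes, zero at the start; "moment": the same for the moment, N m; "width": finger opening in m.
Only numpy, scipy, OpenCV 4.12 (cv2) and the standard library are available. Lean on these libraries where they do the work, as an engineer would, in place of code of your own. Each camera call takes 0.05 s, during which the arm holds its last target. There are 200 camera calls.

## Working session

There is one attempt and no reset: what is moved stays moved. The work goes in short steps, Python scripts to look and compute and a tool call to move; the robot and the scene stay as the last step left them, time stands still between calls to the robot, and variables do not carry over. Pictures are saved under pics/ and viewed, about 8 in all and at most 12, crops included, and the job is handed in when it is done.

Besides the shell and the picture viewer there is one more tool, called after "Request:" as name([rows], argument=value, ...), one row to a line, values as JSON. servo_tool: Moves the arm, as the interface text tells. Its arguments: {"type":"object","properties":{"rows":{"type":"array","items":{"type":"array","items":{"type":"number"}}},"grip":{"type":"number"},"force":{"type":"number"}},"required":["rows"]}

```bash
mkdir -p pics; cat > h.py <<'E'
import numpy as np, cv2
from workcell import sensors, imaging, order
def get(n,save=None):
    d=imaging.get_image(n)
    if save: cv2.imwrite(f'pics/{save}.png',d['img'])
    return d
def ray(d,u,v):
    r=np.array(d['rotation']); 
    return np.array(d['position']), r@np.array([(u-d['cx'])/d['fx'],(v-d['cy'])/d['fy'],1])
def onz(d,u,v,z):
    p,r=ray(d,u,v); return p+r*(z-p[2])/r[2]
def proj(d,P):
    q=np.array(d['rotation']).T@(np.array(P)-np.array(d['position'])); return q[0]/q[2]*d['fx']+d['cx'],q[1]/q[2]*d['fy']+d['cy']
E
python3 - <<'E'
from h import *
import pickle
o={}
for n in('top','scene'):
    o[n]=get(n,n+'0'); print(n,{k:np.round(v,3).tolist() for k,v in o[n].items() if k!='img'})
pickle.dump(o,open('o.pkl','wb'))
E
```

```text
top {'fx': 430.277, 'fy': 430.277, 'cx': 283.49, 'cy': 206.872, 'position': [0.516, 0.008, 1.122], 'rotation': [-2.208, 2.183, -0.093]}
scene {'fx': 388.691, 'fy': 388.691, 'cx': 278.244, 'cy': 206.753, 'position': [1.009, 0.302, 0.922], 'rotation': [-1.256, -2.499, 0.741]}
```

View pics/top0.png

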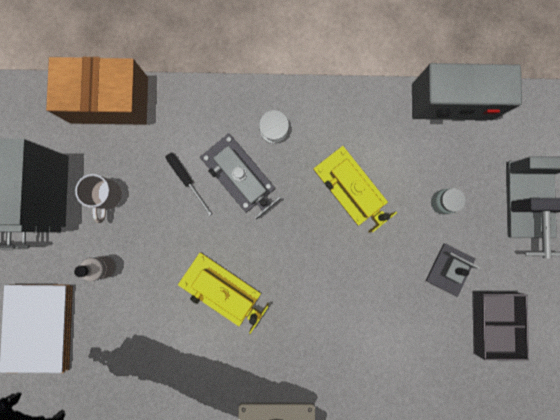

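View pics/scene0.png

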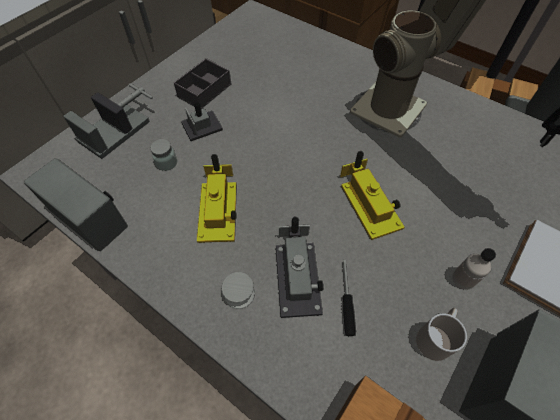

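The top view shows the grey unit with its plunger near (238,173) and its post near (265,205). Things that could be mistaken for it are the yellow look-alikes at (222,290) and (355,187), and the plain stop at (452,268), which has no plunger. I choose the grey one at (238,173), and will check it in one close crop.

```bash
sed -i "s/r=np.array(d\['rotation'\]); /r=cv2.Rodrigues(np.array(d['rotation'],float))[0]/; s/np.array(d\['rotation'\]).T@/cv2.Rodrigues(np.array(d['rotation'],float))[0].T@/" h.py
python3 - <<'E'
from h import *
import pickle
o=pickle.load(open('o.pkl','rb'))
a=cv2.resize(o['top']['img'][125:225,190:290],None,fx=4,fy=4,interpolation=cv2.INTER_CUBIC)
b=cv2.resize(o['scene']['img'][205:325,255:355],None,fx=4,fy=4,interpolation=cv2.INTER_CUBIC)
c=np.zeros((480,800,3),np.uint8); c[:400,:400]=a; c[:480,400:]=b
cv2.imwrite('pics/crop.png',c)
t=o['top']; print(onz(t,238,173,.086),onz(t,265,205,.112))
s=sensors.get_obs(); print(s['tool_pos'],s['tool_rot'],s['width'],s['t'])
E
```

```text
[0.66720931 0.10185964 0.086     ] [0.58843979 0.03476241 0.112     ]
[0.17957935 0.46604975 0.23848882] [-5.74422784e-01 -3.08827777e+00  2.96727988e-03] 0.08555970091644385 0.1
```

View pics/crop.png

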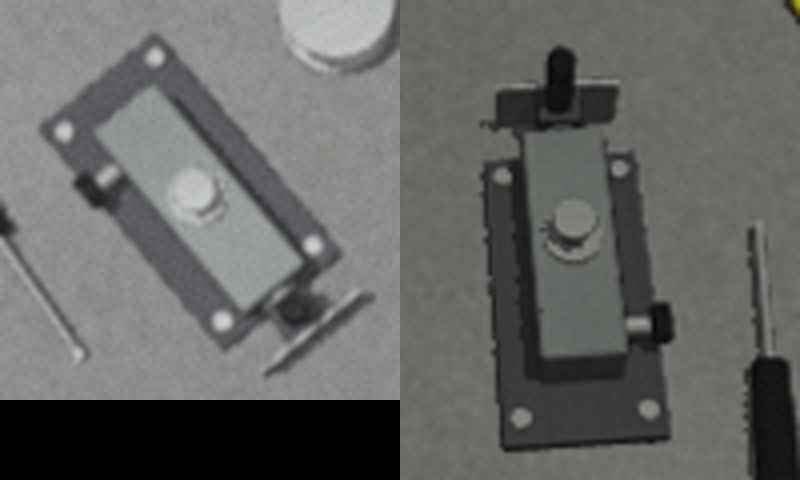

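The crop shows the grey unit has a steel mushroom plunger (crop left 195,189; right 576,219) and a black post (top right 562,52), so the choice is confirmed. Next I triangulate and get the axis from the foot bolts.

```bash
cat > m.py <<'E'
from h import *
import pickle
o=pickle.load(open('o.pkl','rb')); t,s=o['top'],o['scene']
def A(x,y): return 190+(x+.5)/4-.5,125+(y+.5)/4-.5
def B(x,y): return 255+(x-400+.5)/4-.5,205+(y+.5)/4-.5
def tri(a,b):
    p,r=ray(t,*a); q,w=ray(s,*b); k=np.linalg.lstsq(np.c_[r,-w],q-p,rcond=None)[0]
    x,y=p+k[0]*r,q+k[1]*w; return (x+y)/2,np.linalg.norm(x-y)
print('plunger tri',tri(A(193,188),B(576,219)))
print('plunger z',onz(t,*A(193,188),.086),onz(s,*B(576,219),.086))
print('post s',onz(s,*B(562,54),.112), onz(t,*A(300,306),.112))
bt=[onz(t,*A(*p),.014) for p in[(155,57),(65,131),(313,244),(222,320)]]
bs=[onz(s,*B(*p),.014) for p in[(520,418),(649,409),(503,176),(620,168)]]
for n,b in(('t',bt),('s',bs)):
    b=np.array(b)[:,:2]; d=(b[2]+b[3]-b[0]-b[1]); L=np.linalg.norm(d)/2; d/=np.linalg.norm(d)
    c=b.mean(0); org=c+d*.035
    print(n,'L',L,'yaw',np.degrees(np.arctan2(d[1],d[0])),'d',d,'org',org,'plunger',org-.02*d,'post',org+.074*d,'post ext',org+.194*d)
E
python3 m.py
```

```text
plunger tri (array([0.67057188, 0.10195099, 0.08674327]), np.float64(0.00047415108937766724))
plunger z [0.67056129 0.10222202 0.086     ] [0.67039203 0.10156924 0.086     ]
post s [0.59619488 0.03779788 0.112     ] [0.59757174 0.0357696  0.112     ]
t L 0.159839867771242 yaw -139.3859681854368 d [-0.75911191 -0.65096014] org [0.65490165 0.08880155] plunger [0.67008389 0.10182075] post [0.59872737 0.0406305 ] post ext [ 0.50763394 -0.03748472]
s L 0.16031506727155667 yaw -139.69706844004654 d [-0.76263524 -0.6468288 ] org [0.65385882 0.08673674] plunger [0.66911153 0.09967331] post [0.59742382 0.03887141] post ext [ 0.50590759 -0.03874805]
```

The two views agree to about 1 mm: the plunger is at (0.670, 0.1015, 0.086), the post at (0.598, 0.039), and the axis yaw is about −139.5°. I'll move over the plunger with the jaw axis along the pull direction and the fingers shut.

Request:
servo_tool([
  [0.491, -0.365, 0, 0, 0, -0.496],
  [0.491, -0.365, 0, 0, 0, -0.496],
  [0.491, -0.365, 0, 0, 0, -0.496],
  [0.491, -0.365, 0, 0, 0, -0.496],
  [0.491, -0.365, 0, 0, 0, -0.496],
  [0.491, -0.365, 0, 0, 0, -0.496],
  [0.491, -0.365, 0, 0, 0, -0.496],
  [0.491, -0.365, 0, 0, 0, -0.496],
], grip=1, force=60)

```text
t: 0.77
tool_pos: [0.4484, 0.266, 0.239]
tool_rot: [-1.315, -2.853, 0.001]
contact_force: [-0.0, 1.2, 0.5]
width: -0.0
```

Request:
servo_tool([
  [0.222, -0.165, 0, 0, 0, 0],
  [0.222, -0.165, 0, 0, 0, 0],
  [0.222, -0.165, 0, 0, 0, 0],
  [0.222, -0.165, 0, 0, 0, 0],
  [0.222, -0.165, 0, 0, 0, 0],
  [0.222, -0.165, 0, 0, 0, 0],
  [0.222, -0.165, 0, 0, 0, 0],
  [0.222, -0.165, 0, 0, 0, 0],
])

```text
t: 1.43
tool_pos: [0.6724, 0.0979, 0.2362]
tool_rot: [-1.324, -2.849, 0.004]
contact_force: [-1.8, -0.1, -0.0]
width: 0.0001
```

Request:
servo_tool([
  [0, 0, -0.035, 0, 0, 0],
  [0, 0, -0.07, 0, 0, 0],
  [0, 0, -0.1, 0, 0, 0],
  [0, 0, -0.125, 0, 0, 0],
  [0, 0, -0.135, 0, 0, 0],
  [0, 0, -0.135, 0, 0, 0],
  [0, 0, -0.135, 0, 0, 0],
])

```text
t: 2.02
tool_pos: [0.6691, 0.1031, 0.1045]
tool_rot: [-1.314, -2.853, 0.0]
contact_force: [0.4, 0.0, 0.8]
width: -0.0001
```

Request:
servo_tool([
  [0.001, -0.001, -0.006, 0, 0, 0],
  [0.001, -0.001, -0.012, 0, 0, 0],
  [0.001, -0.001, -0.016, 0, 0, 0],
  [0.001, -0.001, -0.018, 0, 0, 0],
  [0.001, -0.001, -0.02, 0, 0, 0],
  [0.001, -0.001, -0.02, 0, 0, 0],
])

```text
t: 2.52
tool_pos: [0.6721, 0.1019, 0.0861]
tool_rot: [1.313, 2.849, 0.004]
contact_force: [2.4, 0.7, 2.8]
width: 0.0002
```

Request:
servo_tool([
  [0, 0, -0.001, 0, 0, 0],
  [0, 0, -0.002, 0, 0, 0],
  [0, 0, -0.003, 0, 0, 0],
  [0, 0, -0.003, 0, 0, 0],
])

```text
t: 2.85
tool_pos: [0.672, 0.1019, 0.084]
tool_rot: [1.313, 2.849, 0.004]
contact_force: [0.6, 0.5, 10.2]
width: 0.0001
```

Request:
servo_tool([
  [0, 0, -0.001, 0, 0, 0],
  [0, 0, -0.002, 0, 0, 0],
  [0, 0, -0.002, 0, 0, 0],
  [0, 0, -0.002, 0, 0, 0],
])

```text
t: 3.18
tool_pos: [0.6721, 0.102, 0.0838]
tool_rot: [1.313, 2.849, 0.005]
contact_force: [-1.5, -0.3, 17.9]
width: 0.0002
```

The force rises without further travel, so the plunger is firmly at its stop. I'll lift, open, and look.

Request:
servo_tool([
  [0, 0, 0.02, 0, 0, 0],
  [0, 0, 0.06, 0, 0, 0],
  [-0.05, -0.05, 0.1, 0, 0, 0],
  [-0.1, -0.09, 0.115, 0, 0, 0],
  [-0.1, -0.09, 0.115, 0, 0, 0],
  [-0.1, -0.09, 0.115, 0, 0, 0],
  [-0.1, -0.09, 0.115, 0, 0, 0],
], grip=-1)

```text
t: 3.77
tool_pos: [0.567, 0.009, 0.196]
tool_rot: [-1.32, -2.85, 0.002]
contact_force: [0.1, -0.4, -0.2]
width: 0.0831
```

```bash
python3 - <<'E'
from h import *
import pickle
o={n:get(n,n+'1') for n in('top','scene')}
pickle.dump(o,open('o1.pkl','wb'))
d=np.array([-.76,-.649]); org=np.array([.6545,.088])
P=[*(org+.114*d),.112]; print('exp post',P,[proj(o[n],P) for n in o])
c=np.zeros((480,800,3),np.uint8)
for i,n in enumerate(o):
    x,y=map(int,proj(o[n],P)); x0,y0=x-50,y-60
    print(n,x0,y0); c[:,400*i:400*i+400]=cv2.resize(o[n]['img'][y0:y0+120,x0:x0+100],None,fx=4,fy=4,interpolation=cv2.INTER_CUBIC)
cv2.imwrite('pics/crop1.png',c); print(sensors.get_obs()['tool_pos'],sensors.get_obs()['width'])
E
```

```text
exp post [np.float64(0.5678599999999999), np.float64(0.014013999999999985), 0.112] [(np.float64(273.71452498814295), np.float64(213.8415603632192)), (np.float64(293.92766259613234), np.float64(205.39143163702505))]
top 223 153
scene 243 145
[0.56944822 0.01120359 0.19433014] 0.08529182258215182
```

View pics/crop1.png

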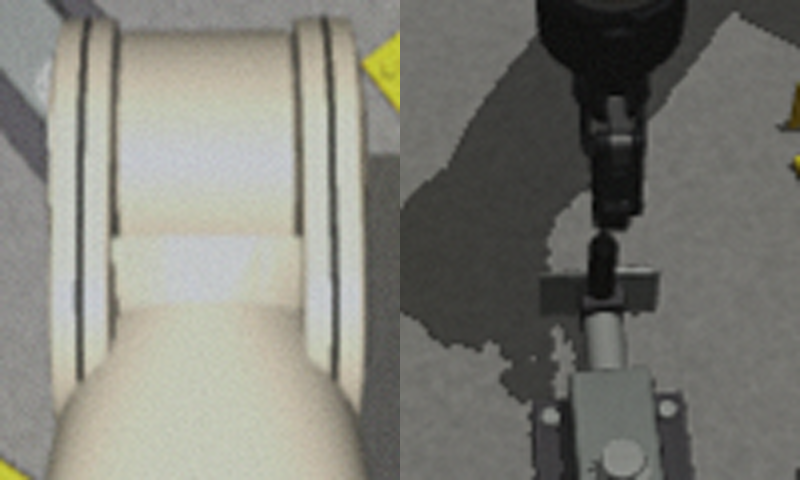

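The left half is covered by the arm. The right half shows the tube out, with the post top at crop (603,238), which is scene (293.8,204.5). Predicted was (293.9,205.4), so the post is at (0.568, 0.014). I'll descend around it.

Request:
servo_tool([
  [-0.003, 0.002, 0, 0, 0, 0],
  [-0.003, 0.002, -0.02, 0, 0, 0],
  [-0.003, 0.002, -0.04, 0, 0, 0],
  [-0.003, 0.002, -0.06, 0, 0, 0],
  [-0.003, 0.002, -0.08, 0, 0, 0],
  [-0.003, 0.002, -0.09, 0, 0, 0],
  [-0.003, 0.002, -0.1, 0, 0, 0],
  [-0.003, 0.002, -0.1, 0, 0, 0],
])

```text
t: 4.53
tool_pos: [0.5659, 0.0143, 0.0915]
tool_rot: [-1.312, -2.85, 0.003]
contact_force: [-0.4, -0.4, 0.3]
width: 0.0852
```

Request:
servo_tool([
  [0, 0, 0, 0, 0, 0],
  [0, 0, 0, 0, 0, 0],
])

```text
t: 4.7
tool_pos: [0.5682, 0.0139, 0.0952]
tool_rot: [1.314, 2.852, 0.001]
contact_force: [-0.1, -0.1, -0.1]
width: 0.0852
```

Request:
servo_tool([
  [0, 0, -0.008, 0, 0, 0],
  [0, 0, -0.015, 0, 0, 0],
  [0, 0, -0.015, 0, 0, 0],
  [0, 0, -0.015, 0, 0, 0],
])

```text
t: 5.03
tool_pos: [0.5667, 0.0136, 0.0788]
tool_rot: [-1.315, -2.852, 0.001]
contact_force: [-0.0, -0.7, 0.3]
width: 0.0852
```

Request:
servo_tool([
  [0, 0, 0, 0, 0, 0],
  [0, 0, 0, 0, 0, 0],
  [0, 0, 0, 0, 0, 0],
  [0, 0, 0, 0, 0, 0],
  [0, 0, 0, 0, 0, 0],
  [0, 0, 0, 0, 0, 0],
  [0, 0, 0, 0, 0, 0],
  [0, 0, 0, 0, 0, 0],
], grip=1, force=60)

```text
t: 5.7
tool_pos: [0.5668, 0.0132, 0.0796]
tool_rot: [-1.315, -2.853, 0.002]
contact_force: [-3.1, -2.8, 4.6]
width: 0.0167
```

The post is gripped: the reading is 16.7 mm against the 18 mm post. I'll pull along the axis.

Request:
servo_tool([
  [-0.0076, -0.0065, 0, 0, 0, 0],
  [-0.0152, -0.013, 0, 0, 0, 0],
  [-0.0228, -0.0195, 0, 0, 0, 0],
  [-0.0304, -0.026, 0, 0, 0, 0],
  [-0.038, -0.0325, 0, 0, 0, 0],
  [-0.0456, -0.0389, 0, 0, 0, 0],
  [-0.0532, -0.0454, 0, 0, 0, 0],
  [-0.0532, -0.0454, 0, 0, 0, 0],
])

```text
t: 6.37
tool_pos: [0.5157, -0.0307, 0.0795]
tool_rot: [1.313, 2.851, 0.009]
contact_force: [5.9, 5.8, -4.8]
width: 0.0168
```

Request:
servo_tool([
  [-0.002, -0.0017, 0, 0, 0, 0],
  [-0.004, -0.0034, 0, 0, 0, 0],
  [-0.006, -0.0051, 0, 0, 0, 0],
  [-0.0076, -0.0065, 0, 0, 0, 0],
  [-0.0076, -0.0065, 0, 0, 0, 0],
  [-0.0076, -0.0065, 0, 0, 0, 0],
])

```text
t: 6.87
tool_pos: [0.5091, -0.0363, 0.0795]
tool_rot: [1.311, 2.851, 0.01]
contact_force: [6.1, 6.4, -3.4]
width: 0.0165
```

Request:
servo_tool([
  [-0.0015, -0.0013, 0, 0, 0, 0],
  [-0.003, -0.0026, 0, 0, 0, 0],
  [-0.003, -0.0026, 0, 0, 0, 0],
  [-0.003, -0.0026, 0, 0, 0, 0],
])

```text
t: 7.2
tool_pos: [0.5062, -0.0388, 0.0795]
tool_rot: [1.311, 2.851, 0.01]
contact_force: [6.7, 6.2, -4.2]
width: 0.0168
```

Request:
servo_tool([
  [-0.0015, -0.0013, 0, 0, 0, 0],
  [-0.003, -0.0026, 0, 0, 0, 0],
  [-0.003, -0.0026, 0, 0, 0, 0],
  [-0.003, -0.0026, 0, 0, 0, 0],
])

```text
t: 7.53
tool_pos: [0.506, -0.0392, 0.0795]
tool_rot: [1.307, 2.85, 0.02]
contact_force: [12.9, 12.8, -10.5]
width: 0.0166
```

The pull stalled and the force doubled to 18 N, so this is the second stop. I'll hold and verify.

Request:
servo_tool([
  [0, 0, 0, 0, 0, 0],
  [0, 0, 0, 0, 0, 0],
  [0, 0, 0, 0, 0, 0],
  [0, 0, 0, 0, 0, 0],
])

```text
t: 7.87
tool_pos: [0.5059, -0.0391, 0.0795]
tool_rot: [1.307, 2.85, 0.02]
contact_force: [13.6, 13.5, -10.1]
width: 0.0168
```

```bash
python3 - <<'E'
from h import *
d=get('scene','end'); cv2.imwrite('pics/endc.png',cv2.resize(d['img'][130:340,170:490],None,fx=2.4,fy=2.4))
P=np.array([.6545-.76*.194,.088-.649*.194,.05]); print(proj(d,P))
s=sensors.get_obs(); print(s['t'],s['tool_pos'],s['contact_force'],s['width'])
E
```

```text
(np.float64(290.7588547877892), np.float64(193.25877451710323))
7.9167 [ 0.50591903 -0.03913723  0.07949193] [ 12.88049395  13.38034538 -10.62264797] 0.01628870100297334
```

View pics/endc.png

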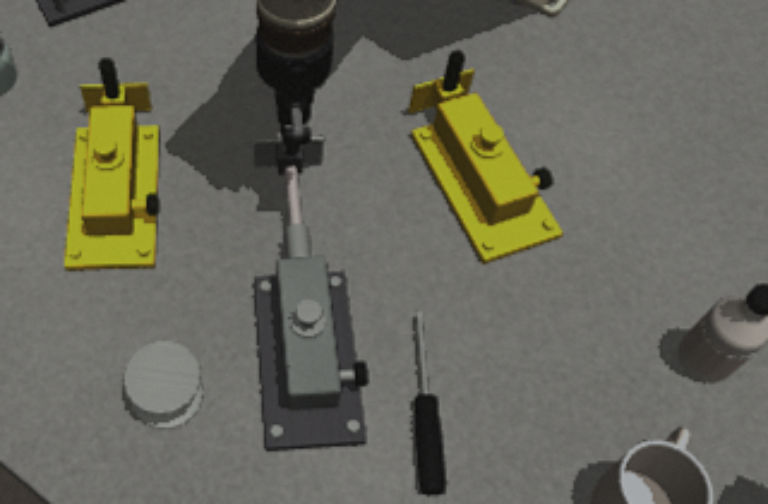

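The tube and rod are both out. The head, at crop (290,155), matches the predicted crop (290,152), and the bystanders in view have not moved. I'm handing in.

```bash
python3 -c "
from workcell import order; print(order.finish_job())"
```

```text
the job is handed in; nothing more can be done
None
```

I pressed the grey unit's plunger to its stop, and the tube sprang out to its first position. I then gripped the black post and pulled it along the axis to its second stop. I handed in at about 8 s, still gripping the post at 60 N.

**Plunger:** the fingertips stopped at 76 mm, which is 10 mm of travel. The force then rose from 10 to 18 N with no further movement.

**Pull:** the tool stalled at (0.506, −0.039), within about 2 mm of the expected fully extended position. The force against the pull rose from about 9 N to 18–19 N and held steady, so the rod is against its stop.

**Last picture:** it shows the tube and rod both out, with the head about where predicted. The spool, screwdriver, oil bottle and mug look unmoved. The jar is only partly in that view, and the arm never went near it.

**Small disagreement:** the gripper opening read 16–17 mm on the 18 mm post, but the grip did not slip.

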